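# Unlock the lid of the round mini centrifuge

### The arm

A 6-joint arm with a two-finger parallel gripper is mounted at the origin on the work surface. World frame = base frame: x ahead of the robot, y to its left, z up, the work surface at z = 0. Lengths are in m, angles in rad, forces in N, time in s.
With the tool pointing down it reaches from about 0.25 to 0.725 m from the base axis. Payload 4 kg.
Tool frame: the origin (TCP) lies at the centre of the arm's flange, where the gripper is bolted on; the fingertips stand 173 mm ahead of it and the grasp point (between the pads) lies 155 mm ahead of it; x points along the fingers, z is the direction in which the jaws open and shut, and the axes are right-handed (so a half turn about x gives the same grasp; the last joint's range is limited). The gripper opens to 85 mm and grips with 20 to 120 N. Pads are 22 mm wide; open, the fingers measure 114 mm over their backs; the gripper's body (76 mm by 85 mm) begins 54 mm behind the grasp point. The pads swing forward as they close: fully open they stand 13 mm farther back than shut.
Start: joints at [1.177, 0.241, 0.005, 1.335, 0, 1.571], TCP at [0.192, 0.462, 0.405] pointing down, gripper open.
Joint ranges: [-2.72, 2.72], [-1.05, 1.87], [-1.09, 1.28], [-1.99, 2.15], [-1.42, 1.44], [-3.14, 3.14]. Speed limits (rad/s): [2.79, 2.79, 3.14, 3.14, 3.14, 3.14].

### API

Orientations are given as a unit quaternion [x, y, z, w].
In Python, from workcell import bot gives the robot as it stands.
- The arm moves only by the tool arm_command, never from a script. Its argument "moves" is one flat list of numbers, 7 for each row, row after row: the shift along the tool's x, y, z in m, then the turn, a rotation vector about the tool's x, y, z in rad, then the closure, from -1 (fully open) to 1 (shut). A call has 1 to 20 rows; each row shifts and turns the pose as measured when the row begins, along the tool's axes as they then stand; what a row does not reach is not made up. A row lasts 1/12 s, in which the tool goes at most 41.7 mm and 7.16 degrees, less where a joint would pass 70% of its speed; a pose out of reach is approached as far as the arm can. A call with a gripper value outside its range is refused whole. The fingers move at their own pace and stop on an object; the grip force is fixed at half the most. Time passes only in rows, so rows that do not move let the fingers close. It gives the time, the measured TCP pose, the force and the opening at its end, in the units of the state.
- bot.get_obs(): the state, without advancing time (a new reading comes with each control period).
- bot.camera(name): name is "scene" or "top"; returns the picture (420x560x3 uint8, red, green, blue); there is no depth.
- bot.get_calibration(name): a dict with "mtx" (3x3 intrinsics, pixels), "world_from_camera" (4x4, takes a point from camera to world coordinates). Camera axes: x right, y up, looking along -z (the intrinsics and any distortion apply to the point x, -y, -z); pixel columns grow to the right and rows downward; lengths in m; the calibration is good to about 2 mm. A picture is of the moment at which its call begins. get_calibration takes no time and is no camera call.
- bot.job_done(): hands the job in, once; it reports no verdict.
The state is a dict: "clock": time; "joint_pos": joint angles; "joint_vel": joint speeds; "tau": joint torques, N m; "eef_pos": TCP position; "tool_rot": TCP orientation; "ft_force": force on the tool from outside, world axes, zero at the start; "ft_torque": the same for the moment, N m; "grip_width": finger opening in m.
Only numpy, scipy, OpenCV 4.12 (cv2) and the standard library are available. Lean on these libraries where they do the work, as an engineer would, in place of code of your own. Each camera call takes 0.05 s, during which the arm holds its last target.

### The job

Unlock the lid of the round mini centrifuge: pinch the two release tabs of its lid knob inwards and, keeping them pinched, turn the knob clockwise (seen from above) by a sixth of a turn, so that its pointer goes from the dot to the bar mark on the lid. Then let go so that both tabs spring fully out again, and do not turn the knob of the square centrifuge.

Things in the scene. Friction and masses are not known exactly. Their poses are not given: they have to be found in the camera images.
- round_knob_grip (a point): Lid knob of the round centrifuge (round white housing 156 mm across, flat lid top 105 mm above the bench, fixed). Point on the knob's upright axis at grip height, 35 mm above the lid top, 17 mm below the knob's top. Turns with the knob: z up, -x to its white pointer, y through its two black tabs. Grey knob body 44 mm along x, 32 along y. Under the tabs lies a steel crown 7 mm high, 53 mm across.
- round_knob (a joint): Angle of the round centrifuge's knob, rad: 0 = locked (pointer at the dot), growing clockwise seen from above. Locked with 0.05 rad of play while either tab is out. Open is 1.05 (60 degrees, pointer at the bar mark); the tabs can spring out from about 0.9 on; hard stop at 1.22. Light friction (0.03 N m), stays where it is left.
- round_tab_a (a joint): Travel of the release tab on the knob's +y side, m: 0 = sprung out, 0.012 = fully in; past about 0.005 it frees the knob. Spring 2.5 N out, 4.6 N fully in. Its flat outer face is 28 mm wide along x and spans 14 to 44 mm above the lid top. The two tabs' outer faces are 60 mm apart when out, 36 mm when both are fully in.
- round_tab_b (a joint): The same for the release tab on the knob's -y side.
- square_knob_pointer (a point): Bystander: the pointer tip of the same kind of knob on the square centrifuge (square white housing 150 by 150 mm, same heights), 33 mm from that knob's turning axis and 49 mm above the lid top. Frame as the round one's: z up, -x from the axis to the pointer.
Things that resemble listed ones, but are neither listed nor needed, are in the scene too. What is shaped like the part that bears round_knob_grip but blue, brown or pink is not meant.

How it is judged:
By the outcome, as a careful person would: the job done as asked, in the order asked, and still so for the second after the job is handed in, with the robot touching nothing.
It also fails if it takes over 32 s, if anything falls off the work surface, if the arm or the gripper's body presses on something with over 40 N, if the wrist force passes 120 N, or if a joint passes its speed limit or range.

## Working session

There is one attempt and no reset: what is moved stays moved. The work goes in short steps, Python scripts to look and compute and a tool call to move; the robot and the scene stay as the last step left them, time stands still between calls to the robot, and variables do not carry over. Pictures are saved under pics/ and viewed, and the job is handed in when it is done.

Besides the shell and the picture viewer there is one more tool, called after "Request:" as a command line: name --argument value ..., lists and objects as JSON in quotes. arm_command: Moves the arm, as the interface text tells. Its arguments: {"type":"object","properties":{"moves":{"type":"array"}},"required":["moves"]}

```bash
mkdir -p pics; python3 - <<'E'
from workcell import bot
import cv2,numpy as np
np.set_printoptions(precision=4,suppress=True)
for n in("scene","top"):
    im=bot.camera(n); cv2.imwrite(f"pics/{n}0.png",im[:,:,::-1])
    c=bot.get_calibration(n); print(n,c)
print(bot.get_obs())
E
```

```text
scene {'mtx': array([[417.3186,   0.    , 278.7787],
       [  0.    , 417.3186, 206.477 ],
       [  0.    ,   0.    ,   1.    ]]), 'world_from_camera': array([[ 0.0046, -0.6588,  0.7523,  1.2325],
       [ 1.    , -0.0018, -0.0077,  0.0867],
       [ 0.0065,  0.7523,  0.6588,  0.809 ],
       [ 0.    ,  0.    ,  0.    ,  1.    ]])}
top {'mtx': array([[445.2234,   0.    , 277.8719],
       [  0.    , 445.2234, 212.4975],
       [  0.    ,   0.    ,   1.    ]]), 'world_from_camera': array([[-0.013 ,  0.997 , -0.076 ,  0.3518],
       [-0.9999, -0.0124,  0.0079,  0.1096],
       [ 0.007 ,  0.0761,  0.9971,  1.1964],
       [ 0.    ,  0.    ,  0.    ,  1.    ]])}
{'clock': 0.1, 'joint_pos': array([ 1.177 ,  0.2414,  0.0039,  1.3352, -0.    ,  1.5708]), 'joint_vel': array([-0.0002, -0.0028,  0.0021,  0.0026, -0.0011,  0.0005]), 'tau': array([ -0.0002, -37.3138,  25.301 ,   0.0108,  -0.    ,  -0.    ]), 'eef_pos': array([0.1918, 0.4615, 0.4039]), 'tool_rot': array([-0.3929,  0.5887,  0.3921,  0.5876]), 'ft_force': array([-0.1383,  0.2298,  0.273 ]), 'ft_torque': array([-0.038 ,  0.0289,  0.0224]), 'grip_width': 0.08532403005042315}
```

View pics/scene0.png

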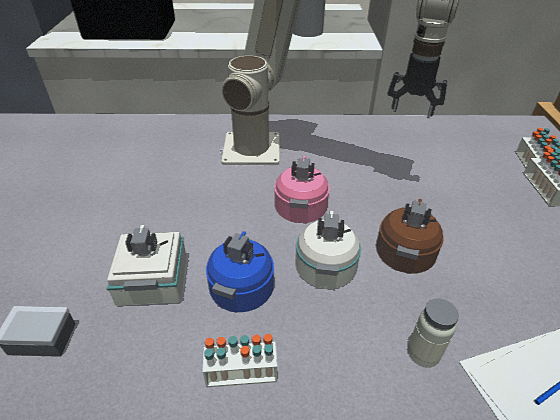

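View pics/top0.png

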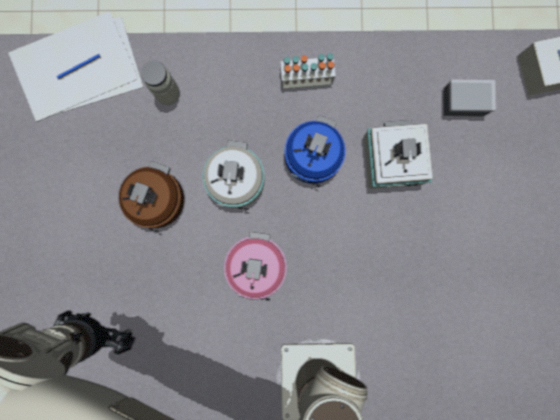

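The round white centrifuge is near top (233,177) and scene (328,248). The square one is at top (401,155). I'll zoom in on both.

```bash
python3 - <<'E'
import cv2,numpy as np
t=cv2.imread("pics/top0.png");s=cv2.imread("pics/scene0.png")
a=cv2.resize(t[140:215,195:270],(600,600),interpolation=cv2.INTER_CUBIC)
b=cv2.resize(s[200:295,285:380],(600,600),interpolation=cv2.INTER_CUBIC)
cv2.imwrite("pics/zt.png",a);cv2.imwrite("pics/zs.png",b)
E
```

```text
(no output)
```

View pics/zt.png

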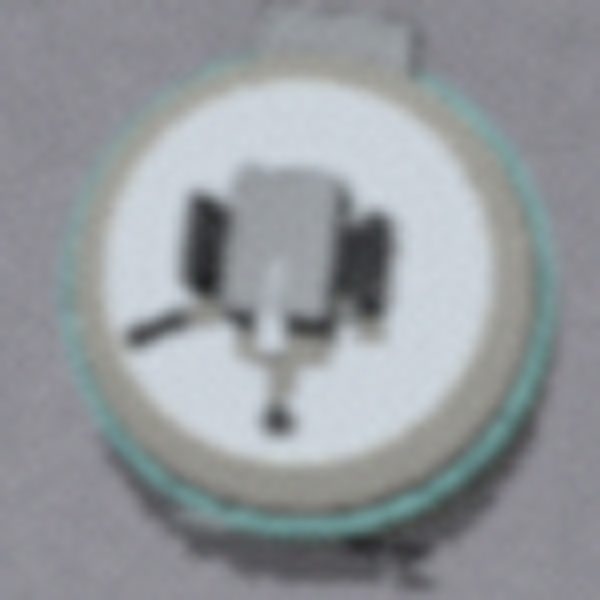

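View pics/zs.png

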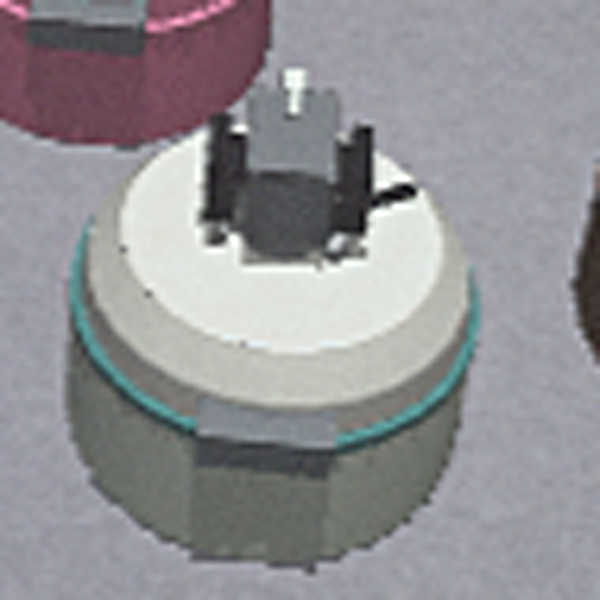

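```bash
cat >h.py <<'E'
from workcell import bot
import cv2,numpy as np
np.set_printoptions(precision=4,suppress=True)
def ray(cam,u,v,z):
    c=bot.get_calibration(cam);K=c["mtx"];T=c["world_from_camera"]
    d=T[:3,:3]@np.array([(u-K[0,2])/K[0,0],-(v-K[1,2])/K[1,1],-1]);o=T[:3,3]
    return o+d*(z-o[2])/d[2]
E
python3 - <<'E'
from h import *
def disc(cam,f,roi,z):
    im=cv2.imread(f);x0,y0,x1,y1=roi;p=im[y0:y1,x0:x1]
    m=((p.min(2)>195)).astype(np.uint8)*255
    cs,_=cv2.findContours(m,cv2.RETR_EXTERNAL,cv2.CHAIN_APPROX_NONE)
    c=cv2.convexHull(max(cs,key=cv2.contourArea))[:,0]
    W=np.array([ray(cam,a+x0,b+y0,z)[:2] for a,b in c])
    A=np.c_[2*W,np.ones(len(W))];s=np.linalg.lstsq(A,(W**2).sum(1),rcond=None)[0]
    r=np.sqrt(s[2]+s[0]**2+s[1]**2);print(cam,"lid",s[:2],r,"res",np.abs(np.linalg.norm(W-s[:2],axis=1)-r).max())
disc("top","pics/top0.png",(195,140,270,215),.105)
Z=lambda a,b,z:ray("top",195+(a+.5)/8-.5,140+(b+.5)/8-.5,z)
S=lambda a,b,z:ray("scene",285+(a+.5)*95/600-.5,200+(b+.5)*95/600-.5,z)
print("dot",Z(278,422,.105))
cs=[(238,165),(350,180),(330,328),(222,310)]
P=np.array([Z(a,b,.157) for a,b in cs]);print(P,P.mean(0))
print("tabs top",Z(208,243,.149),Z(368,263,.149))
print("tabs scene",S(222,165,.134),S(360,180,.134))
print("pointer tip", Z(272,345,.154), S(293,72,.154))
print("scene lid top L/R", S(120,215,.105),S(443,240,.105),S(285,352,.105),"bodycorners",S(247,172,.157),S(338,175,.157),S(250,85,.157),S(340,92,.157))
E
```

```text
top lid [0.5334 0.2137] 0.057782030058432694 res 0.0006591757782982294
dot [0.4864 0.2199 0.105 ]
[[0.5564 0.2261 0.157 ]
 [0.5516 0.1931 0.157 ]
 [0.5076 0.1993 0.157 ]
 [0.5133 0.231  0.157 ]] [0.5322 0.2124 0.157 ]
tabs top [0.5347 0.236  0.149 ] [0.5281 0.1886 0.149 ]
tabs scene [0.5295 0.1899 0.134 ] [0.5374 0.2401 0.134 ]
pointer tip [0.5032 0.2166 0.154 ] [0.5002 0.2173 0.154 ]
scene lid top L/R [0.5266 0.1537 0.105 ] [0.5396 0.274  0.105 ] [0.5958 0.2093 0.105 ] bodycorners [0.5571 0.195  0.157 ] [0.5585 0.2273 0.157 ] [0.5108 0.2001 0.157 ] [0.5146 0.2329 0.157 ]
```

```bash
cat >>h.py <<'E'
from scipy.spatial.transform import Rotation as Ro
def plan(c,yaw,z):
    o=bot.get_obs();R=Ro.from_quat(o["tool_rot"]);M=R.as_matrix();p=o["eef_pos"]
    print("t",o["clock"],"p",p,"x",M[:,0],"z",M[:,2],"q",o["joint_pos"],"w",o["grip_width"],"F",o["ft_force"],"T",o["ft_torque"])
    for s in(1,-1):
        zt=s*np.array([-np.sin(yaw),np.cos(yaw),0]);xt=np.array([0,0,-1.])
        G=Ro.from_matrix(np.c_[xt,np.cross(zt,xt),zt])
        print(s,"rotvec tool",(R.inv()*G).as_rotvec())
    d=np.array([*c,z])-p;print("shift world",d,"tool",M.T@d)
E
python3 -c "
from h import *
plan((.5335,.2135),-.135,.36)"
```

```text
t 0.1 p [0.1918 0.4615 0.4039] x [-0.0007 -0.0018 -1.    ] z [ 0.3837  0.9234 -0.0019] q [ 1.177   0.2414  0.0039  1.3352 -0.      1.5708] w 0.08532403005042315 F [-0.1383  0.2298  0.273 ] T [-0.038   0.0289  0.0224]
1 rotvec tool [-0.2588 -0.0019 -0.0002]
-1 rotvec tool [ 2.8827 -0.0003  0.0028]
shift world [ 0.3417 -0.248  -0.0439] tool [ 0.0441 -0.4107 -0.0978]
```

Request:
arm_command --moves '[0,-0.037,-0.009,0,0,0,-1,0,-0.037,-0.009,0,0,0,-1,0,-0.037,-0.009,0,0,0,-1,0,-0.037,-0.009,0,0,0,-1,0,-0.037,-0.009,0,0,0,-1,0,-0.037,-0.009,0,0,0,-1,0,-0.037,-0.009,0,0,0,-1,0,-0.037,-0.009,0,0,0,-1,0,-0.037,-0.009,0,0,0,-1,0,-0.037,-0.009,0,0,0,-1,0,-0.037,-0.009,0,0,0,-1,0,0,0,-0.09,0,0,-1,0,0,0,-0.09,0,0,-1,0,0,0,-0.08,0,0,-1]'

```text
clock: 1.27
eef_pos: [0.5455, 0.2028, 0.3936]
tool_rot: [-0.469, 0.534, 0.47, 0.523]
ft_force: [-1.0, -0.5, 0.6]
grip_width: 0.0853
```

```bash
python3 -c "
from h import *
plan((.5335,.2135),-.135,.36)"
```

```text
t 1.2667 p [0.5455 0.2028 0.3936] x [-0.0125 -0.0088 -0.9999] z [ 0.1173  0.993  -0.0102] q [ 0.3568  0.4168  0.225   1.3939 -0.0039  0.4744] w 0.08534102227545493 F [-0.9606 -0.4632  0.5691] T [ 0.0317 -0.0102  0.001 ]
1 rotvec tool [ 0.0174 -0.0103 -0.0113]
-1 rotvec tool [-3.1241  0.0176 -0.0162]
shift world [-0.012   0.0107 -0.0336] tool [0.0336 0.0128 0.0096]
```

Request:
arm_command --moves '[0.033,0.013,0.0095,0.017,-0.01,-0.011,-1,0,0,0,0,0,0,-1]'

```text
clock: 1.43
eef_pos: [0.531, 0.2108, 0.3548]
tool_rot: [-0.463, 0.537, 0.466, 0.529]
ft_force: [-2.7, -2.5, -3.1]
grip_width: 0.0856
```

```bash
python3 -c "
from h import *
plan((.5335,.2135),-.135,.295)
for n in('scene','top'):
    im=bot.camera(n)[:,:,::-1]; cv2.imwrite(f'pics/{n}1.png',im)
    r=im[110:300,240:430] if n=='scene' else im[110:260,160:310]
    cv2.imwrite(f'pics/{n}1z.png',cv2.resize(r,(600,600),interpolation=cv2.INTER_CUBIC))
"
```

```text
t 1.4333 p [0.531  0.2108 0.3548] x [-0.0112 -0.0045 -0.9999] z [ 0.1355  0.9908 -0.006 ] q [ 0.378   0.4117  0.1157  1.2868 -0.0001  0.5139] w 0.08555740502575786 F [-2.7236 -2.5025 -3.1252] T [-0.0738  0.2096  0.0153]
1 rotvec tool [-0.001  -0.006  -0.0104]
-1 rotvec tool [ 3.1406 -0.0164  0.0094]
shift world [ 0.0025  0.0027 -0.0598] tool [ 0.0597 -0.0027  0.0033]
```

View pics/scene1z.png

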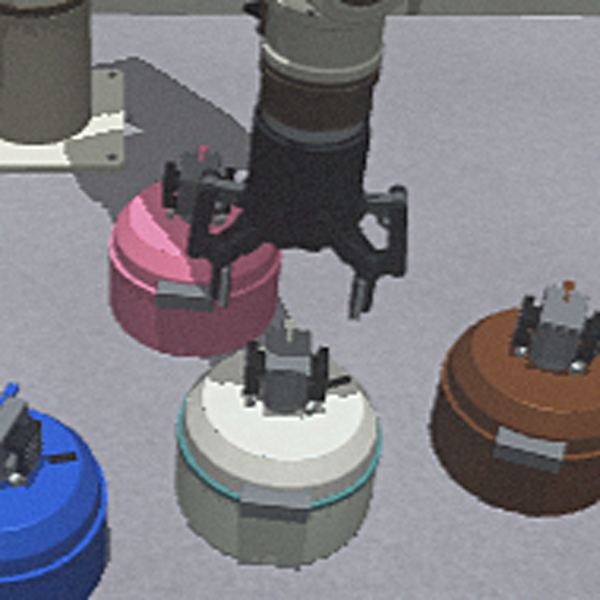

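View pics/top1z.png

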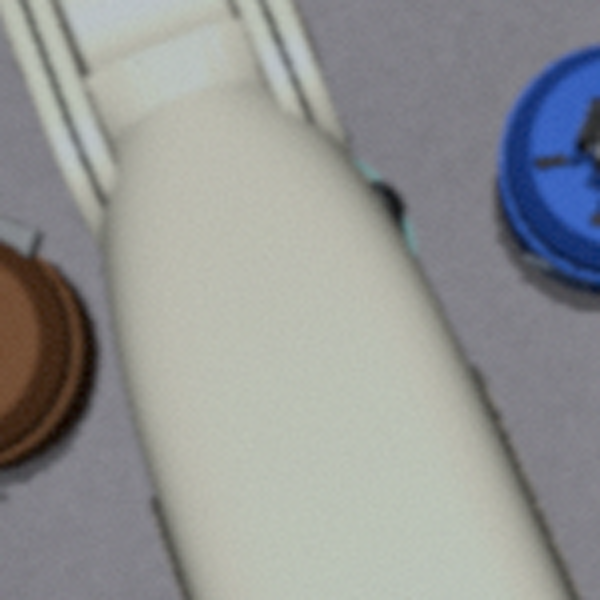

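In the scene view the open fingers (zoomed tips at (222,290) and (357,305)) straddle the knob's tabs. The top view is blocked by the arm. Next: centre the jaws and square them up.

Request:
arm_command --moves '[0.012,-0.0027,0.0033,-0.001,-0.006,-0.0104,-1,0,0,0,0,0,0,-1,0,0,0,0,0,0,-1]'

```text
clock: 1.78
eef_pos: [0.5436, 0.2161, 0.3585]
tool_rot: [-0.47, 0.522, 0.46, 0.543]
ft_force: [-0.2, -0.3, 0.6]
grip_width: 0.0853
```

```bash
python3 -c "
from h import *
plan((.5335,.2135),-.135,.295)"
```

```text
t 1.7833 p [0.5436 0.2161 0.3585] x [ 0.0318  0.0101 -0.9994] z [0.1342 0.9909 0.0143] q [ 0.3789  0.4159  0.1316  1.2533 -0.0023  0.5137] w 0.08529678300755238 F [-0.2474 -0.3057  0.5584] T [-0.0257  0.0477  0.0195]
1 rotvec tool [0.0002 0.0143 0.0301]
-1 rotvec tool [-3.141  -0.0473  0.0225]
shift world [-0.0101 -0.0026 -0.0635] tool [ 0.0631  0.0115 -0.0048]
```

Request:
arm_command --moves '[0.005,0.011,-0.0045,0,0.0143,0.03,-1,0,0,0,0,0,0,-1,0,0,0,0,0,0,-1,0,0,0,0,0,0,-1]'

```text
clock: 2.12
eef_pos: [0.5335, 0.2135, 0.3586]
tool_rot: [-0.466, 0.53, 0.464, 0.535]
ft_force: [0.7, 0.4, 0.8]
grip_width: 0.0856
```

```bash
python3 -c "
from h import *
plan((.5335,.2135),-.135,.295)"
```

```text
t 2.1167 p [0.5335 0.2135 0.3586] x [ 0.0061  0.0023 -1.    ] z [0.1346 0.9909 0.0031] q [ 0.3807  0.4076  0.1196  1.2764 -0.0001  0.5157] w 0.08559418160111829 F [0.6745 0.3735 0.7782] T [ 0.0305 -0.0148 -0.0201]
1 rotvec tool [0.     0.0031 0.0057]
-1 rotvec tool [-3.1416 -0.0089  0.0049]
shift world [ 0.     -0.     -0.0636] tool [ 0.0636  0.0003 -0.0002]
```

Request:
arm_command --moves '[0.01,0,0,0,0.003,0.0057,-1,0.01,0,0,0,0,0,-1,0.01,0,0,0,0,0,-1,0.01,0,0,0,0,0,-1,0,0,0,0,0,0,-1,0,0,0,0,0,0,-1,0,0,0,0,0,0,-1]'

```text
clock: 2.7
eef_pos: [0.5332, 0.2133, 0.3133]
tool_rot: [-0.465, 0.533, 0.465, 0.532]
ft_force: [-1.2, 0.8, 0.0]
grip_width: 0.0855
```

```bash
python3 -c "
from h import *
plan((.5335,.2135),-.135,.295)"
```

```text
t 2.7 p [0.5332 0.2133 0.3133] x [-0.0022 -0.0009 -1.    ] z [ 0.1347  0.9909 -0.0012] q [ 0.3805  0.44    0.0478  1.181  -0.      0.5156] w 0.08545115596376252 F [-1.2109  0.773   0.0239] T [ 0.051   0.0112 -0.03  ]
1 rotvec tool [-0.0001 -0.0012 -0.0021]
-1 rotvec tool [ 3.1415 -0.0033  0.0019]
shift world [ 0.0003  0.0002 -0.0183] tool [ 0.0183 -0.0003  0.0003]
```

Request:
arm_command --moves '[0.008,0,0,0,0,-0.002,-1,0.008,0,0,0,0,0,-1,0,0,0,0,0,0,-1,0,0,0,0,0,0,-1,0,0,0,0,0,0,-1]'

```text
clock: 3.12
eef_pos: [0.5334, 0.2134, 0.2959]
tool_rot: [-0.466, 0.533, 0.465, 0.533]
ft_force: [-0.0, -0.4, 0.2]
grip_width: 0.0854
```

```bash
python3 -c "
from h import *
plan((.5335,.2135),-.135,.295)
for n in('scene',):
    im=bot.camera(n)[:,:,::-1]; cv2.imwrite(f'pics/{n}2.png',im)
    r=im[170:290,270:390]
    cv2.imwrite(f'pics/{n}2z.png',cv2.resize(r,(600,600),interpolation=cv2.INTER_CUBIC))
"
```

```text
t 3.1167 p [0.5334 0.2134 0.2959] x [ 0.0007 -0.0009 -1.    ] z [ 0.1346  0.9909 -0.0008] q [ 0.3807  0.4527  0.0199  1.1377 -0.0011  0.5158] w 0.08540995823370104 F [-0.0142 -0.4066  0.2128] T [0.052  0.0065 0.003 ]
1 rotvec tool [-0.     -0.0008  0.0008]
-1 rotvec tool [3.1415 0.0012 0.0013]
shift world [ 0.0001  0.0001 -0.0009] tool [ 0.0009 -0.0001  0.0002]
```

View pics/scene2z.png

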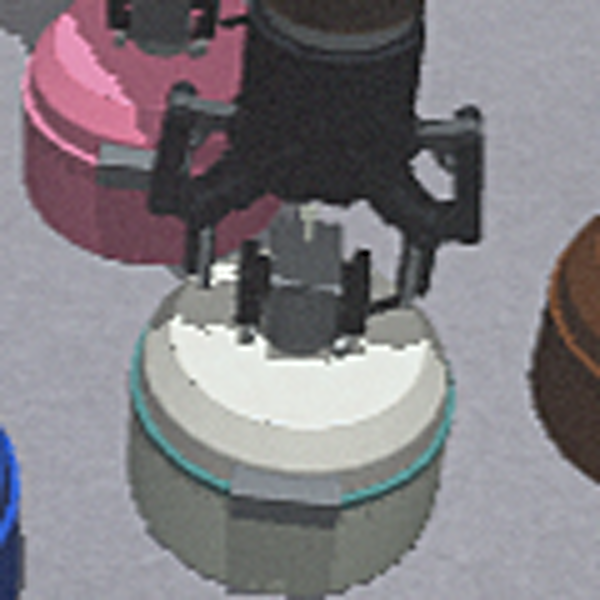

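The fingers sit evenly around the tabs: inner finger edges at about 212 and 400, tab faces at about 238 and 370 in the zoom. Now a partial close.

Request:
arm_command --moves '[0,0,0,0,0,0,0,0,0,0,0,0,0,0,0,0,0,0,0,0,0,0,0,0,0,0,0,0.1,0,0,0,0,0,0,0.1,0,0,0,0,0,0,0.1,0,0,0,0,0,0,0.1,0,0,0,0,0,0,0.1]'

```text
clock: 3.83
eef_pos: [0.5339, 0.2136, 0.2984]
tool_rot: [-0.466, 0.531, 0.464, 0.534]
ft_force: [0.1, 0.9, 2.0]
grip_width: 0.0389
```

```bash
python3 -c "
from h import *
plan((.5335,.2135),-.135,.295)
for n in('scene',):
    im=bot.camera(n)[:,:,::-1]; cv2.imwrite(f'pics/{n}3.png',im)
    r=im[170:290,270:390]
    cv2.imwrite(f'pics/{n}3z.png',cv2.resize(r,(600,600),interpolation=cv2.INTER_CUBIC))
"
```

```text
t 3.8333 p [0.5339 0.2136 0.2984] x [ 0.0045  0.0006 -1.    ] z [0.1344 0.9909 0.0012] q [ 0.3808  0.4499  0.0224  1.1389 -0.0011  0.5156] w 0.03885203033997615 F [0.0904 0.8737 2.0323] T [-0.0355  0.0798  0.0073]
1 rotvec tool [0.0002 0.0012 0.0044]
-1 rotvec tool [-3.1414 -0.0069  0.0018]
shift world [-0.0004 -0.0001 -0.0034] tool [ 0.0034  0.0004 -0.0001]
```

View pics/scene3z.png

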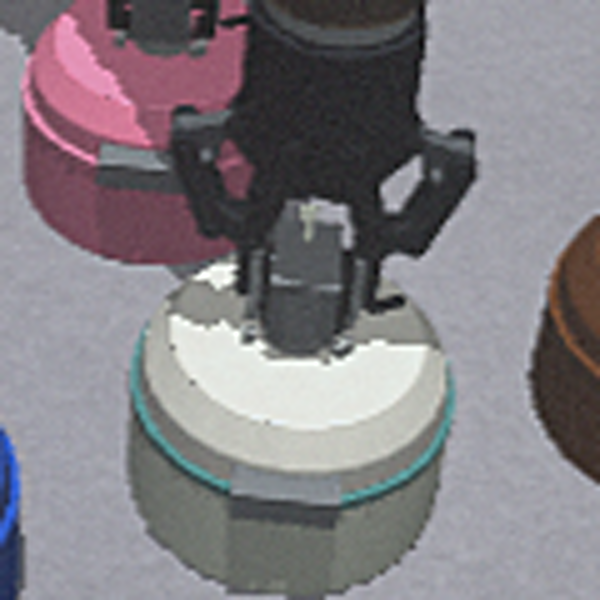

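Request:
arm_command --moves '[0.002,0.0004,0,0.05,0.001,0.004,0.1,0.0005,0,0,0.06,0,0,0.1,0.0005,0,0,0.06,0,0,0.1,0.0005,0,0,0.06,0,0,0.1,0,0,0,0,0,0,0.1]'

```text
clock: 4.3
eef_pos: [0.534, 0.2136, 0.2972]
tool_rot: [-0.398, 0.583, 0.397, 0.586]
ft_force: [0.3, 0.4, 0.1]
grip_width: 0.0386
```

```bash
python3 -c "
from h import *
plan((.5335,.2135),-1.185,.296)
im=bot.camera('scene')[:,:,::-1]
cv2.imwrite('pics/s4z.png',cv2.resize(im[170:290,270:390],(600,600),interpolation=cv2.INTER_CUBIC))
"
```

```text
t 4.3 p [0.534  0.2136 0.2972] x [ 0.0038  0.0008 -1.    ] z [0.3667 0.9304 0.0021] q [ 0.3807  0.4514  0.0215  1.1371 -0.0007  0.7561] w 0.03856420719715952 F [0.3428 0.4109 0.0997] T [-0.0284  0.0529 -0.0682]
1 rotvec tool [0.8096 0.0033 0.0022]
-1 rotvec tool [-2.332  -0.0027  0.0041]
shift world [-0.0005 -0.0001 -0.0012] tool [ 0.0012  0.0005 -0.0003]
```

View pics/s4z.png

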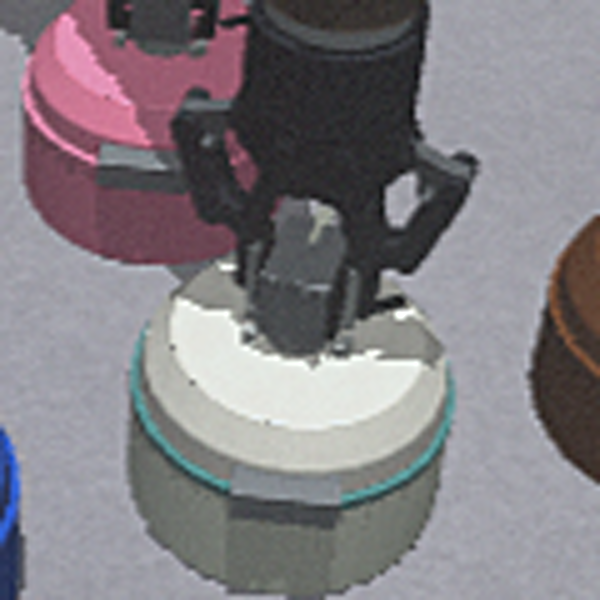

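The knob is turning with the jaws: its pointer has swung to the right, to (322,220). I'll keep turning.

Request:
arm_command --moves '[0.001,0.0004,-0.0002,0.06,0.003,0.002,0.1,0.0004,0,0,0.06,0,0,0.1,0.0004,0,0,0.06,0,0,0.1,0.0004,0,0,0.06,0,0,0.1,0.0004,0,0,0.06,0,0,0.1,0.0004,0,0,0.06,0,0,0.1,0.0004,0,0,0.06,0,0,0.1,0,0,0,0,0,0,0.1]'

```text
clock: 5.02
eef_pos: [0.5341, 0.2133, 0.2969]
tool_rot: [-0.267, 0.654, 0.265, 0.657]
ft_force: [-1.0, -0.2, -0.1]
grip_width: 0.0389
```

```bash
python3 -c "
from h import *
plan((.5335,.2135),-1.185,.296)"
```

```text
t 5.0167 p [0.5341 0.2133 0.2969] x [ 0.0045 -0.0011 -1.    ] z [0.7173 0.6967 0.0025] q [ 0.3805  0.4514  0.0207  1.1363 -0.0026  1.1805] w 0.0388945584009826 F [-0.9637 -0.17   -0.0968] T [ 0.0019  0.1222 -0.0385]
1 rotvec tool [0.385  0.0032 0.0034]
-1 rotvec tool [-2.7566 -0.0047  0.0045]
shift world [-0.0006  0.0002 -0.0009] tool [ 0.0009  0.0006 -0.0003]
```

Request:
arm_command --moves '[0.0005,0.0004,-0.0002,0.06,0.003,0.003,0.1,0.0004,0,0,0.06,0,0,0.1,0.0004,0,0,0.06,0,0,0.1,0.0004,0,0,0.06,0,0,0.1,0.0004,0,0,0.06,0,0,0.1,0.0004,0,0,0.05,0,0,0.1,0,0,0,0.04,0,0,0.1,0,0,0,0,0,0,0.1]'

```text
clock: 5.68
eef_pos: [0.5342, 0.2127, 0.2969]
tool_rot: [-0.136, 0.693, 0.134, 0.695]
ft_force: [-0.6, 0.1, 0.4]
grip_width: 0.0388
```

```bash
python3 -c "
from h import *
plan((.5335,.2135),-1.185,.296)
im=bot.camera('scene')[:,:,::-1]
cv2.imwrite('pics/s5z.png',cv2.resize(im[170:290,270:390],(600,600),interpolation=cv2.INTER_CUBIC))
"
```

```text
t 5.6833 p [0.5342 0.2127 0.2969] x [ 0.0034 -0.0019 -1.    ] z [0.9271 0.3749 0.0025] q [ 0.3797  0.4518  0.0212  1.1377 -0.003   1.5662] w 0.038756499382668515 F [-0.6221  0.0819  0.45  ] T [-0.095   0.1495 -0.0387]
1 rotvec tool [-0.0015  0.0025  0.003 ]
-1 rotvec tool [ 3.1401  0.0048 -0.0039]
shift world [-0.0007  0.0008 -0.0009] tool [ 0.0009  0.001  -0.0003]
```

View pics/s5z.png

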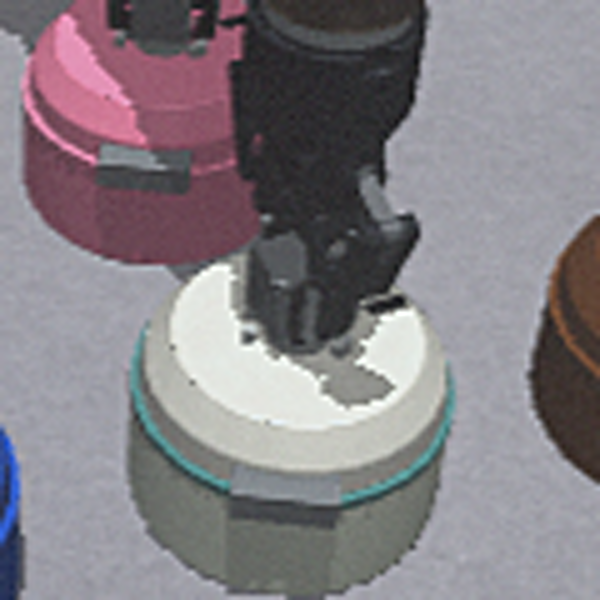

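The jaws have turned the full amount, so I'll release and look before rising.

Request:
arm_command --moves '[0,0.001,0,0,0.002,0.003,0.05,0,0,0,0,0,0,-1,0,0,0,0,0,0,-1,0,0,0,0,0,0,-1,0,0,0,0,0,0,-1,0,0,0,0,0,0,-1,0,0,0,0,0,0,-1,0,0,0,0,0,0,-1,0,0,0,0,0,0,-1]'

```text
clock: 6.48
eef_pos: [0.5339, 0.2139, 0.2953]
tool_rot: [-0.138, 0.694, 0.138, 0.693]
ft_force: [-0.3, -0.1, -0.7]
grip_width: 0.0851
```

```bash
python3 -c "
from h import *
plan((.5335,.2135),-1.185,.296)
im=bot.camera('scene')[:,:,::-1]
cv2.imwrite('pics/s6z.png',cv2.resize(im[170:290,270:390],(600,600),interpolation=cv2.INTER_CUBIC))
"
```

```text
t 6.4833 p [0.5339 0.2139 0.2953] x [-0.0012 -0.0001 -1.    ] z [ 0.9239  0.3827 -0.0012] q [0.381  0.4551 0.0219 1.1388 0.0004 1.559 ] w 0.08510048638026224 F [-0.3039 -0.1378 -0.6669] T [-0.0107  0.0034 -0.0304]
1 rotvec tool [ 0.0069 -0.0012 -0.0004]
-1 rotvec tool [-3.1346  0.0006 -0.0018]
shift world [-0.0004 -0.0004  0.0007] tool [-0.0007 -0.0002 -0.0005]
```

View pics/s6z.png

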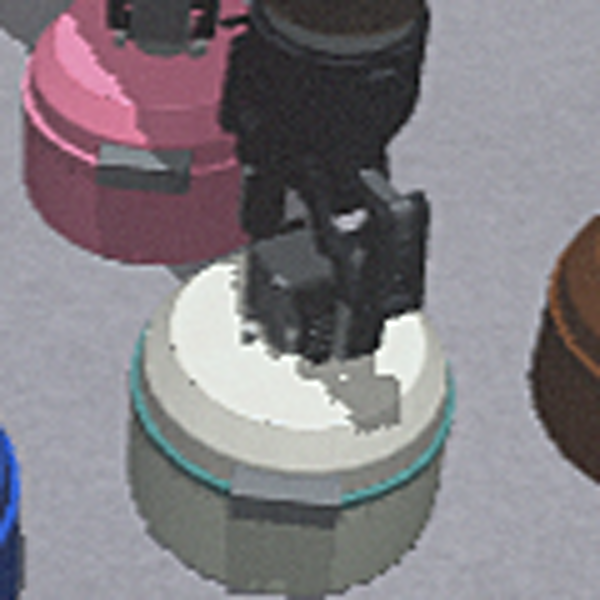

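The fingers are open at 85 mm and the near tab appears to be out, at about (335,320) in the zoom. Rise, then back the arm off for a clear view.

Request:
arm_command --moves '[-0.01,0,0,0,0,0,-1,-0.02,0,0,0,0,0,-1,-0.02,0,0,0,0,0,-1,-0.03,0,0,0,0,0,-1,-0.03,0,0,0,0,0,-1,0,0,-0.03,0,0,0,-1,0,0,-0.04,0,0,0,-1,0,0,-0.04,0,0,0,-1,0,0,-0.04,0,0,0,-1,0,0,-0.04,0,0,0,-1,0,0,-0.02,0,0,0,-1,0,0,0,0,0,0,-1]'

```text
clock: 7.53
eef_pos: [0.334, 0.1311, 0.4176]
tool_rot: [-0.137, 0.689, 0.139, 0.698]
ft_force: [0.4, 0.6, 0.4]
grip_width: 0.0853
```

```bash
python3 -c "
from h import *
plan((.5335,.2135),-1.185,.296)
for n in('scene','top'):
    im=bot.camera(n)[:,:,::-1]; cv2.imwrite(f'pics/{n}7.png',im)
"
```

```text
t 7.5333 p [0.334  0.1311 0.4176] x [ 0.0116  0.0054 -0.9999] z [0.9236 0.3832 0.0128] q [ 0.3737 -0.0537 -0.291   1.3208  0.0007  1.5512] w 0.08533127875736356 F [0.4396 0.5908 0.3671] T [-0.0074  0.0114 -0.0406]
1 rotvec tool [ 0.0075  0.0128 -0.0005]
-1 rotvec tool [-3.134   0.0009  0.02  ]
shift world [ 0.1995  0.0824 -0.1216] tool [ 0.1243 -0.0004  0.2143]
```

View pics/scene7.png

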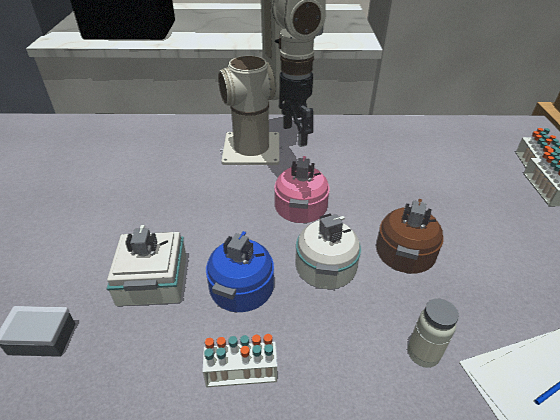

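View pics/top7.png

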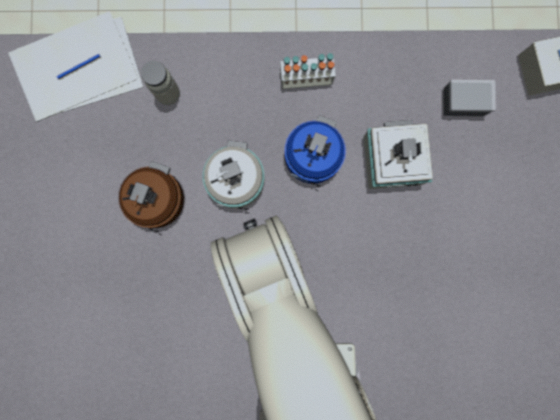

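```bash
python3 - <<'E'
import cv2,numpy as np
t=cv2.imread("pics/top7.png");s=cv2.imread("pics/scene7.png")
a=cv2.resize(t[140:215,195:270],(600,600),interpolation=cv2.INTER_CUBIC)
b=cv2.resize(s[200:295,285:380],(600,600),interpolation=cv2.INTER_CUBIC)
cv2.imwrite("pics/zt7.png",a);cv2.imwrite("pics/zs7.png",b)
E
```

```text
(no output)
```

View pics/zt7.png

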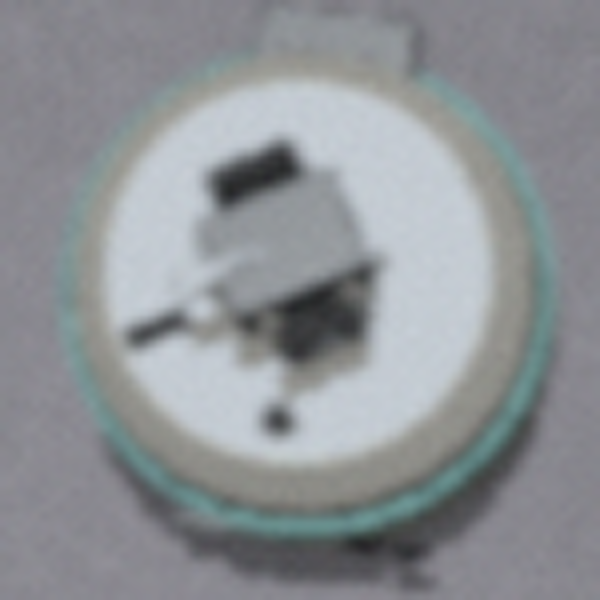

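View pics/zs7.png

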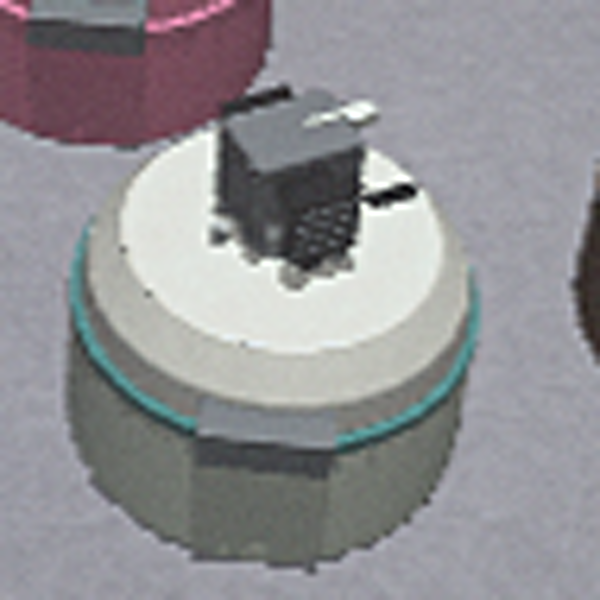

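```bash
python3 - <<'E'
from h import *
def proj(cam,p):
    c=bot.get_calibration(cam);T=np.linalg.inv(c["world_from_camera"]);K=c["mtx"];q=T@np.r_[p,1]
    return np.array([K[0,2]+K[0,0]*q[0]/-q[2],K[1,2]-K[1,1]*q[1]/-q[2]])
C=np.array([.5335,.2135])
Z=lambda a,b,z:ray("top",195+(a+.5)/8-.5,140+(b+.5)/8-.5,z)
S=lambda a,b,z:ray("scene",285+(a+.5)*95/600-.5,200+(b+.5)*95/600-.5,z)
p=[(202,218),(335,172),(368,265),(238,315)]
P=np.array([Z(*a,.157)[:2] for a in p]);print("body",P.mean(0),"yaw x-edges",[np.arctan2(*(a-b)[::-1]) for a,b in((P[1],P[0]),(P[2],P[3]))])
for nm,f,uv in(("top",Z,(183,282)),("scene",S,(378,108))):
    d=f(*uv,.154)[:2]-C;print(nm,"pointer",d,"knob x yaw",np.arctan2(-d[1],-d[0]))
b=Z(160,328,.105)[:2]-C;d=Z(278,422,.105)[:2]-C
print("bar x yaw",np.arctan2(-b[1],-b[0]),"dot",np.arctan2(-d[1],-d[0]))
yaw=-1.185
R=np.array([[np.cos(yaw),-np.sin(yaw)],[np.sin(yaw),np.cos(yaw)]])
for cam,f in(("top","pics/zt7.png"),("scene","pics/zs7.png")):
    im=cv2.imread(f)
    for s in(1,-1):
      for y,col in((.030,(0,0,255)),(.018,(0,255,0))):
        for q in((.149,),(.119,)):
          L=[]
          for x in(-.014,.014):
            w=C+R@np.array([x,s*y]);u=proj(cam,np.r_[w,q[0]])
            u=(u+.5-([195,140] if cam=="top" else [285,200]))*(8 if cam=="top" else 600/95)
            L.append(tuple(int(v) for v in u))
          cv2.line(im,L[0],L[1],col,1)
    cv2.imwrite(f"pics/ov_{cam}.png",im)
E
```

```text
body [0.5332 0.2121] yaw x-edges [np.float64(-1.2449677978770501), np.float64(-1.2112846298003976)]
top pointer [-0.0112  0.0293] knob x yaw -1.2044849961031094
scene pointer [-0.0135  0.0331] knob x yaw -1.1840159666483787
bar x yaw -1.1822040937734104 dot -0.13544776048453322
```

View pics/ov_top.png

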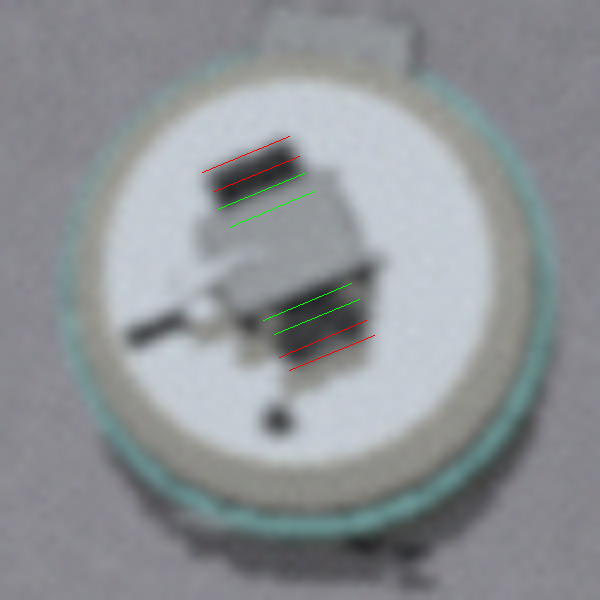

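View pics/ov_scene.png

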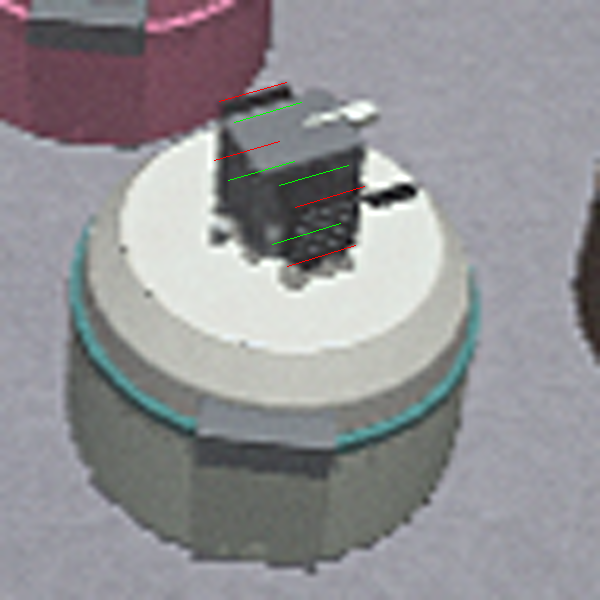

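Both tab faces match the red "sprung out" lines in both views, and the pointer lines up with the bar mark. Last, I check that the square knob is unchanged and hand in.

```bash
python3 - <<'E'
from h import *
a=cv2.imread("pics/scene0.png");b=cv2.imread("pics/scene7.png");s=np.s_[220:300,105:190]
print("square diff",cv2.absdiff(a[s],b[s]).mean(),"bench diff",cv2.absdiff(a[300:340,300:390],b[300:340,300:390]).mean())
print(bot.job_done(), bot.get_obs()["clock"])
E
```

```text
square diff 2.4649019607843137 bench diff 2.611574074074074
the job is handed in; nothing more can be done
the job is handed in; nothing more can be done
```

I unlocked the round centrifuge's lid. I pinched both tabs until the jaws were 39 mm apart and turned the knob 60° clockwise while holding them. Then I opened the jaws fully and backed the arm away.

**Last checks:**
- **Knob angle:** measured by the pointer, the turn came to 1.05 rad in the scene view and 1.07 rad in the top view. The bar mark itself measures 1.05 rad. The rougher body-edge reading gave about 1.08–1.11 rad, still short of the 1.22 stop.
- **Tabs:** both outer faces match the fully sprung-out position in both views, to about 1 mm.
- **Square centrifuge:** its image changed no more than bare bench does from camera noise, so its knob did not move.
- **Force and time:** wrist force readings stayed below 5 N. The robot's clock was about 7.6 s at hand-in, well under the 32 s limit.

No check failed.

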